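Turn the marble dish and hold it over the crumb tray

TASK

First push the round grey crumb tray across the table, without lifting it, until it sits centred in the black painted ring. Then lift the handled clay dish by its handle, with the orange marble staying in its middle, turn it about a quarter turn so that its blue lip points the way the ring's yellow stripe points, and hold it level and still, centred over the tray with its foot about 10 cm above the table. Finish while holding it there (I will brush its foot clean); leave everything else on the table where it is.

Things in the scene. Friction and masses are not known exactly. Their poses are not given: they have to be found in the camera images.
- tray: Loose round grey plastic crumb tray, 0.3 kg: flat floor 5 mm thick, rim 160 mm across at the top (152 mm at the foot), 20 mm high, wall 4 mm. Origin at the centre of its underside, z up. It slides on the table with ordinary friction.
- mark: Black ring painted flat on the table (182 mm mean diameter, line 6 mm wide) with a yellow stripe, 16 mm wide, running radially outwards from 102 to 147 mm from the ring's centre. Fixed. Origin at the ring's centre on the table; its x axis points along the stripe, outwards; z up.
- dish: Loose shallow clay dish, about 0.38 kg, 148 mm across the rim and 32 mm high at the rim, standing on a plywood disc. Inside it is a shallow cone, sloping 9 degrees down to the middle (10 mm above the underside), that keeps the marble centred. Origin at the centre of its underside (foot); z up, x towards the blue lip, y along the strap handle.
- handle (a point): Middle of the dish's strap handle, a straight bar that bridges the dish right over its middle: 152 mm long along the dish's y, 16 mm wide along the dish's x, 18 mm deep, its centre (this point) 100 mm above the dish's underside. Open space below the bar down to the marble, whose top is 38 mm above the underside. The handle's end posts are at y = +-72 mm.
- lip (a point): Outer end of the blue glazed lip, a block 30 mm wide that sticks out of the rim on the dish's +x side: this point is 90 mm from the dish's axis and 30 mm above its underside.
- marble_center (a point): Centre of the loose orange glass marble, 28 mm across, about 29 g, lying in the middle of the dish, 24 mm above the dish's underside.
- bat: Fixed round plywood disc, 200 mm across and 18 mm high, on which the dish stands at the start. Origin at the centre of its underside.
- bowl_a: Bystander, to be left alone: pale clay bowl, 90 mm across, 45 mm high. Origin at the centre of its underside.
- bowl_b: Bystander, to be left alone: darker clay bowl, 100 mm across, 40 mm high. Origin at the centre of its underside.
- jar: Bystander, to be left alone: small white glaze jar with a blue cap, 56 mm across, 70 mm high. Origin at the centre of its underside.
- rib: Bystander, to be left alone: flat wooden rib (scraper), 85 x 45 x 8 mm, long side along its x. Origin at the centre of its underside.
- brush: Bystander, to be left alone: brush lying on the table along its x.
- beater: Bystander, to be left alone: pale wooden paddle lying flat along its x: blade 150 x 65 x 20 mm, round handle 100 mm long at its -x end. Origin on its underside, 30 mm in from the handle end of the blade.
- coil: Bystander, to be left alone: ring of dark hard clay, 100 mm across, 60 mm hole, 20 mm high. Origin at the centre of its underside.

How it is judged (in metres and radians):
On the way, in this order (a step that is already met when the one before it is completed fails the run):
1. the tray has been pushed into the ring and lies still there, the dish still standing on its disc (horizontal distance between tray and mark below 0.02 m and height (world z) of tray below 0.006 m and angle between tray's own z axis and vertical below 0.06 rad and linear speed of tray below 0.02 m/s and height (world z) of dish below 0.03 m), for 0.2 s.
2. the dish is lifted clear of its disc in the gripper, the marble in its middle (height (world z) of dish above 0.05 m and contact force between the fingers and dish above 2 N and horizontal distance between marble_center and dish below 0.03 m), for 0.2 s.
At the end, for the whole second after the job is handed in: Tray flat on the table within 20 mm of the ring's centre. Dish held still in the gripper, within 25 mm of centred over the tray, foot 70 to 130 mm above the table, level within 0.1 rad, lip along the stripe within 0.17 rad, marble within 18 mm of the dish's middle (horizontal distance between tray and mark below 0.02 m and height (world z) of tray below 0.006 m and angle between tray's own z axis and vertical below 0.06 rad and horizontal distance between dish and tray below 0.025 m and height (world z) of dish between 0.07 and 0.13 m and angle between the x axis of dish and the x axis of mark, either way round below 0.17 rad and x of lip in the frame of mark above 0.04 m and angle between dish's own z axis and vertical below 0.1 rad and linear speed of dish below 0.03 m/s and angular speed of dish below 0.2 rad/s and horizontal distance between marble_center and dish below 0.018 m and height (world z) of marble_center above 0.08 m and contact force between the fingers and dish above 2 N); the arm keeps its last pose, push and grip.
It fails at once if the tray is lifted or tipped instead of pushed (height (world z) of tray above 0.015 m or angle between tray's own z axis and vertical above 0.2 rad).
It fails at once if the marble rolls away from the middle of the dish (more than 35 mm) (horizontal distance between marble_center and dish above 0.035 m).
It fails at once if the dish is tipped by more than 0.25 rad (angle between dish's own z axis and vertical above 0.25 rad).
It fails at once if a bystander is moved by more than 30 mm (distance of any of bowl_a, bowl_b, jar, rib, brush, beater, coil from where it was at the start of the episode above 0.03 m).
It also fails if it takes over 72 s, if anything falls off the work surface, if the arm or the gripper's body presses on something with over 40 N, if the wrist force passes 120 N, or if a joint passes its speed limit or range.

ROBOT

A 6-joint arm with a two-finger parallel gripper is mounted at the origin on the work surface. World frame = base frame: x ahead of the robot, y to its left, z up, the work surface at z = 0. Lengths are in mm, angles in rad, forces in N, time in s.
With the tool pointing down it reaches from about 350 to 875 mm from the base axis. Payload 4.2 kg.
Tool frame: the origin (TCP) lies between the finger pads; the fingertips stand 25 mm ahead of it and the grasp point (between the pads) lies 6 mm ahead of it; z points along the fingers, y is the line along which they close (so a half turn about z gives the same grasp; the last joint's range is limited). The gripper opens to 85 mm and grips with 20 to 120 N. Pads are 22 mm wide; open, the fingers measure 114 mm over their backs; the gripper's body (76 mm by 85 mm) begins 54 mm behind the grasp point. The pads swing forward as they close: fully open they stand 13 mm farther back than shut.
Start: joints at [1.58, 0.385, 0.008, 0, -1.194, -0.259], TCP at [154.475, 605.588, 256.312] pointing down, gripper open.
Joint ranges: [-3.14, 3.14], [-1.21, 2.06], [-1.07, 1.41], [-3.16, 2.05], [-2.99, -0.16], [-3.1, 3.1]. Speed limits (rad/s): [2.79, 2.79, 3.14, 3.14, 3.14, 3.14].

INTERFACE

Orientations are given as a unit quaternion [x, y, z, w].
In Python, from bench import arm gives the robot as it stands.
- The arm moves only by the shell command python3 -m pendant 'ROWS'. ROWS is JSON, a list of rows, each a list of 7 numbers: the shift along the tool's x, y, z in m, then the turn, a rotation vector about the tool's x, y, z in degrees, then the finger opening in m, from 0 to 0.0854. In form: [[x, y, z, wx, wy, wz, fingers], ...]. A call has 1 to 12 rows; each row shifts and turns the commanded pose from where the row before left it, along the tool's axes as they then stand; what a row does not reach is not made up. A row lasts 1/10 s, in which the tool goes at most 50 mm and 8.59 degrees, less where a joint would pass 70% of its speed; a pose out of reach is approached as far as the arm can. A call is refused whole if a number of a shift passes 0.05 or a number of a turn 8.59, either way. A call with a gripper value outside its range is refused whole. The fingers move at their own pace and stop on an object; the grip force is fixed at half the most. Time passes only in rows, so rows that do not move let the fingers close. It gives the time, the measured TCP pose, the force, the opening and the grip force at its end, in the units of the state.
- arm.read_state(): the state, without advancing time (a new reading comes with each control period).
- arm.get_image(name): name is "side" or "top" or "wrist"; returns a dict with "image" (384x512x3 uint8, red, green, blue), "fx", "fy", "cx", "cy" (pixels), "xyz" and "rotation" of the camera in the world. Camera axes: x right, y down, z forward; pixel columns grow to the right and rows downward; lengths in mm; the calibration is good to about 2 mm. A picture is of the moment at which its call begins. There is no depth.
- arm.job_done(): hands the job in; it is judged then, once.
The state is a dict: "clock": time; "joints": joint angles; "joint_vel": joint speeds; "joint_efforts": joint torques, N m; "position": TCP position; "ee_rot": TCP orientation; "contact_force": force on the tool from outside, world axes, zero at the start; "wrist_torque": the same for the moment, N m; "gripper_width": finger opening in mm; "grasp_force": force on a finger pad.
Only numpy, scipy, OpenCV 4.12 (cv2) and the standard library are available. Lean on these libraries where they do the work, as an engineer would, in place of code of your own. Each camera call takes 0.05 s, during which the arm holds its last target. There are 200 camera calls.

## Working session

There is one attempt and no reset: what is moved stays moved. The work goes in short steps, Python scripts to look and compute and a shell command to move; the robot and the scene stay as the last step left them, time stands still between calls to the robot, and variables do not carry over. Pictures are saved under pics/ and viewed, at most 10 in all, crops included, and the job is handed in when it is done.

```bash
mkdir -p pics; python3 - <<'E'
from bench import arm
import cv2,numpy as np
s=arm.read_state();print(s['clock'],s['position'],s['ee_rot'],s['gripper_width'])
for n in('top','side'):
    d=arm.get_image(n);cv2.imwrite(f'pics/{n}0.png',d['image'][:,:,::-1]);print(n,d['fx'],d['cx'],d['cy'],d['xyz'],np.round(d['rotation'],3).tolist())
E
```

```text
0.0 [154.35224031 605.07238115 255.19966068] [ 9.92199013e-01 -1.24659038e-01 -8.47248201e-05  1.11185567e-03] 85.66123344184551
top 434.6753434095506 261.82569009458683 193.89236324947015 [ 386.27519183   65.85002608 1256.44622124] [-0.702, 0.709, -0.05, 0.042]
side 428.8199938805139 249.2903881241046 189.98460624520752 [436.96257413 974.24457335 718.71558721] [-0.042, 0.877, -0.477, 0.031]
```

View pics/top0.png

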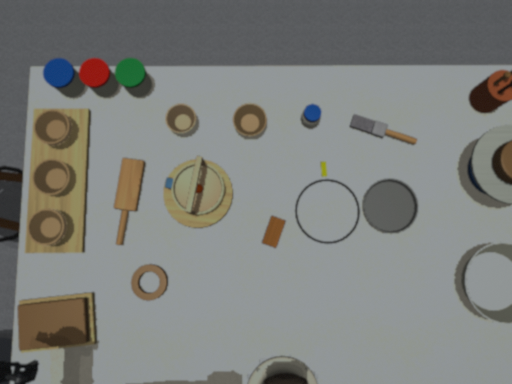

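View pics/side0.png

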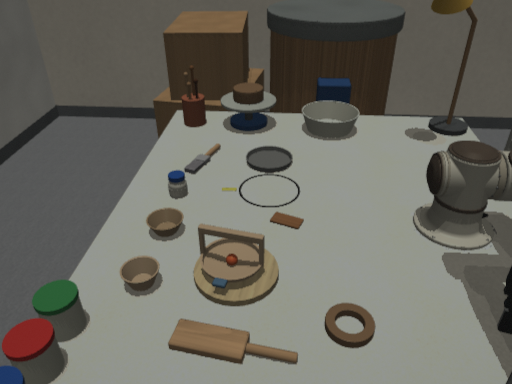

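Top view: tray at about (390,206), ring at (327,211), stripe at (324,169), dish at (199,190) with its blue lip at (169,183). Side view: marble at (232,260), tray at (269,159), and the dish handle running (200,232) to (263,243).

```bash
cat > h.py <<'E'
from bench import arm
import cv2,numpy as np
from scipy.spatial.transform import Rotation as R
def cast(d,uv,z):
    v=R.from_quat(d['rotation']).apply([(uv[0]-d['cx'])/d['fx'],(uv[1]-d['cy'])/d['fy'],1])
    c=np.array(d['xyz']);return np.round(c+v*(z-c[2])/v[2],1)[:2]
def blobs(d,lo,hi,roi,amin=5):
    h=cv2.cvtColor(d['image'],cv2.COLOR_RGB2HSV);m=cv2.inRange(h,lo,hi)
    k=np.zeros_like(m);x0,y0,x1,y1=roi;k[y0:y1,x0:x1]=m[y0:y1,x0:x1]
    cs=cv2.findContours(k,cv2.RETR_EXTERNAL,cv2.CHAIN_APPROX_NONE)[0]
    return sorted([c for c in cs if len(c)>=amin],key=cv2.contourArea,reverse=True)
def ctr(c):
    m=cv2.moments(c);return (m['m10']/m['m00'],m['m01']/m['m00']) if m['m00'] else tuple(c[:,0].mean(0))
E
python3 - <<'E'
from h import *
t=arm.get_image('top');s=arm.get_image('side')
def show(n,d,lo,hi,roi,z,k=3):
    for c in blobs(d,lo,hi,roi)[:k]:
        u=ctr(c);e=cv2.fitEllipse(c);print(n,np.round(u,1),cv2.contourArea(c),'w',cast(d,u,z),'ell',cast(d,e[0],z),np.round(e[1],1))
show('yellow',t,(22,150,150),(34,255,255),(300,150,350,190),0)
show('yellowS',s,(22,120,120),(34,255,255),(200,170,260,205),0)
show('ring',t,(0,0,0),(179,255,110),(290,172,361,250),0)
show('ringS',s,(0,0,0),(179,255,90),(233,173,305,210),0)
show('tray',t,(0,0,0),(179,80,130),(361,170,425,240),15)
show('trayS',s,(0,0,0),(179,80,130),(240,140,300,173),15)
show('marble',t,(0,180,80),(12,255,255),(180,170,215,210),42)
show('marbleS',s,(0,200,120),(12,255,255),(215,245,250,275),42)
show('lip',t,(95,80,60),(115,255,255),(155,165,185,205),48)
show('lipS',s,(95,80,60),(115,255,255),(205,270,240,300),48)
for n,d,r in(('t',t,(150,145,250,240)),('s',s,(180,215,290,305))):
    x0,y0,x1,y1=r;cv2.imwrite(f'pics/d{n}.png',cv2.resize(d['image'][y0:y1,x0:x1,::-1],None,fx=6,fy=6,interpolation=cv2.INTER_CUBIC))
E
python3 -c "
import cv2,numpy as np
a=cv2.imread('pics/dt.png');b=cv2.imread('pics/ds.png')
a=cv2.resize(a,(400,380));b=cv2.resize(b,(400,327));c=np.zeros((380,800,3),np.uint8);c[:,:400]=a;c[:327,400:]=b;cv2.imwrite('pics/dd.png',c)"
```

```text
yellow [323.6 169. ] 29.5 w [ 624.2 -131.7] ell [ 624.3 -131.7] [ 3.1 13. ]
yellowS [228.7 188.5] 12.5 w [ 627.7 -132.8] ell [ 627.7 -132.8] [0. 1.]
ring [327. 211.] 3193.0 w [ 500.3 -138.2] ell [ 500.2 -138.2] [63.2 64.4]
ringS [268.3 191.9] 49.0 w [ 504.  -123.7] ell [ 502.7 -132.9] [32.  59.4]
ringS [267.  173.7] 1.0 w [ 515.6 -232.2] ell [ 564.3 -226. ] [0.2 5.7]
ringS [283.  176.4] 0.0 w [ 462.8 -219.2] ell [ 462.8 -218.4] [0. 1.]
tray [389.8 205.7] 2417.0 w [ 512.5 -317.4] ell [ 512.5 -317.4] [54.8 56.2]
trayS [268.9 159.1] 1007.5 w [ 514.2 -304.2] ell [ 514.3 -304.2] [26.9 47.8]
marble [199.  188.2] 18.0 w [563.9 228.2] ell [564.1 228.2] [4.  6.6]
lip [168.6 182.8] 33.5 w [578.9 312.7] ell [578.9 312.7] [5.2 9.1]
lipS [219.4 282. ] 73.0 w [581.1 314.2] ell [580.9 314.3] [ 7.2 14.5]
```

View pics/dd.png

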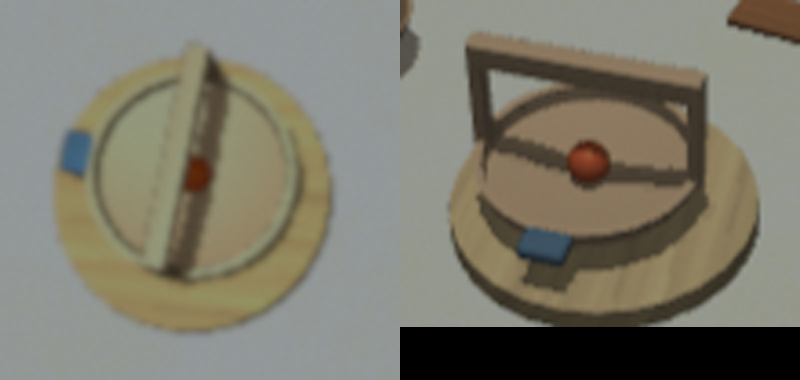

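The crops show the bar's top face from top-view px (199,156) to (190,212). In the side view its middle is at about (232,231) and the marble at about (231.7,259.6). The lip is on the left in the top view, so it points roughly +y.

```bash
python3 - <<'E'
from h import *
t=arm.get_image('top');s=arm.get_image('side')
print('marbleS',cast(s,(231.7,259.6),42),'barS',cast(s,(231.7,231),125))
a=cast(t,(198.5,156.5),125);b=cast(t,(190,212),125);print('bar',a,b,(a+b)/2,np.linalg.norm(a-b),np.degrees(np.arctan2(*(a-b)[::-1])))
m=cast(t,(150+195/4,145+172/4),28);print('dish rim ctr',cast(t,(150+193/4,145+177/4),50))
st=R.from_quat(arm.read_state()['ee_rot']);print(st.as_matrix().round(3).tolist())
l=np.array([580,313.5]);
for c in((560,228),(561,231)): print(np.degrees(np.arctan2(*(l-c)[::-1])))
print('stripe',np.degrees(np.arctan2(-132+138.2,624.2-500.2)))
# side view ring/tray difference vs top for bias check
print('tray-ring vec',np.array([512.5,-317.4])-[500.2,-138.2])
E
```

```text
marbleS [565.5 234.6] barS [562.7 232.5]
bar [636.7 219.1] [489.2 239.8] [562.95 229.45] 148.945426247334 -7.98865844595843
dish rim ctr [559.8 229.1]
[[0.969, -0.247, -0.0], [-0.247, -0.969, -0.001], [0.0, 0.001, -1.0]]
76.83420554555919
77.03074654397129
stripe 2.862405226111741
tray-ring vec [  12.3 -179.2]
```

```bash
python3 -m pendant '[[0.041,0.0243,0,0,0,0,0.05],[0.041,0.0243,0,0,0,0,0.05],[0.041,0.0243,0,0,0,0,0.05],[0.041,0.0243,0,0,0,0,0.05],[0.041,0.0243,0,0,0,0,0.05],[0.041,0.0243,0,0,0,0,0.05],[0.041,0.0243,0,0,0,0,0.05],[0.041,0.0243,0,0,0,0,0.05],[0.041,0.0243,0,0,0,0,0.05],[0.041,0.0243,0,0,0,0,0.05],[0.041,0.0243,0,0,0,0,0.05],[0.041,0.0243,0,0,0,0,0.05]]'
python3 -m pendant '[[0,0,0,0,0,8,0.05],[0,0,0,0,0,8,0.05],[0,0,0,0,0,8,0.05],[0,0,0,0,0,8,0.05],[0,0,0,0,0,8,0.05],[0,0,0,0,0,8,0.05],[0,0,0,0,0,8,0.05],[0,0,0,0,0,8,0.05],[0,0,0,0,0,8,0.05],[0,0,0,0,0,0,0.05],[0,0,0,0,0,0,0.05]]'
```

```text
clock: 1.5
position: [560.2, 199.8, 256.5]
ee_rot: [0.992, -0.125, 0.0, -0.0]
contact_force: [1.1, 0.5, -0.8]
gripper_width: 49.9
grasp_force: 0.0
clock: 2.6
position: [559.1, 201.4, 256.3]
ee_rot: [0.73, -0.683, -0.0, 0.0]
contact_force: [0.3, -0.2, 0.2]
gripper_width: 50.1
grasp_force: 0.0
```

```bash
python3 -m pendant '[[0.0445,0.0074,0,0,0,0,0.05],[0.0445,0.0074,0,0,0,0,0.05],[0.0445,0.0074,0,0,0,0,0.05],[0.0445,0.0074,0,0,0,0,0.05],[0.0445,0.0074,0,0,0,0,0.05],[0.0445,0.0074,0,0,0,0,0.05],[0.0445,0.0074,0,0,0,0,0.05],[0.0445,0.0074,0,0,0,0,0.05],[0.0445,0.0074,0,0,0,0,0.05],[0.0445,0.0074,0,0,0,0,0.05],[0.0445,0.0074,0,0,0,0,0.05]]'
python3 -m pendant '[[0,0,0.04,0,0,0,0.05],[0,0,0.04,0,0,0,0.05],[0,0,0.04,0,0,0,0.05],[0,0,0.04,0,0,0,0.05],[0,0,0.03,0,0,0,0.05],[0,0,0,0,0,0,0.05],[0,0,0,0,0,0,0.05]]'
python3 - <<'E'
from h import *
d=arm.get_image('side');t=arm.get_image('top')
a=cv2.resize(d['image'][110:210,200:340],(400,286));b=cv2.resize(t['image'][160:260,330:470],(400,286))
cv2.imwrite('pics/p1.png',np.hstack([a,b])[:,:,::-1])
E
```

```text
clock: 3.7
position: [508.9, -294.1, 256.5]
ee_rot: [0.73, -0.683, 0.0, -0.0]
contact_force: [1.1, 1.4, 0.3]
gripper_width: 50.0
grasp_force: 0.0
clock: 4.4
position: [509.9, -292.6, 66.7]
ee_rot: [0.73, -0.683, 0.0, 0.0]
contact_force: [-0.3, -0.1, 0.7]
gripper_width: 50.2
grasp_force: 0.0
```

View pics/p1.png

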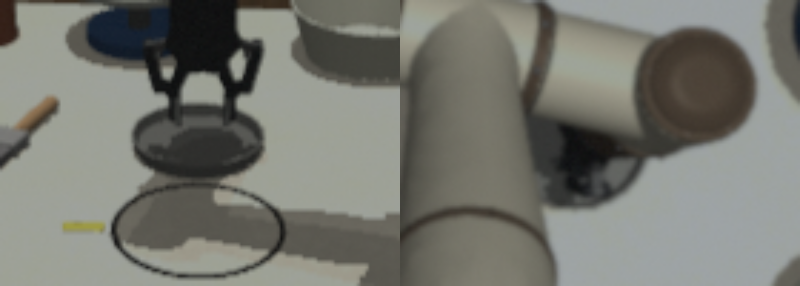

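The side crop shows both fingertips centred above the tray floor (tips at crop px (178,122) and (230,122)), so it is safe to go down inside it.

```bash
python3 -m pendant '[[0,0,0.015,0,0,0,0.05],[0,0,0.01,0,0,0,0.05],[0,0,0.006,0,0,0,0.05],[0,0,0.003,0,0,0,0.05],[0,0,0.002,0,0,0,0.05],[0,0,0,0,0,0,0.05],[0,0,0,0,0,0,0.05]]'
```

```text
clock: 5.2
position: [509.6, -292.4, 30.6]
ee_rot: [0.73, -0.684, 0.0, -0.0]
contact_force: [-0.2, -0.7, -0.7]
gripper_width: 50.2
grasp_force: 0.0
```

```bash
python3 -m pendant '[[-0.005,0,0,0,0,0,0.05],[-0.008,0,0,0,0,0,0.05],[-0.008,0,0,0,0,0,0.05],[-0.008,0,0,0,0,0,0.05],[-0.01,0,0,0,0,0,0.05],[-0.01,0,0,0,0,0,0.05],[-0.01,0,0,0,0,0,0.05],[-0.01,0,0,0,0,0,0.05],[-0.01,0,0,0,0,0,0.05]]'
python3 -m pendant '[[-0.01,0,0,0,0,0,0.05],[-0.01,0,0,0,0,0,0.05],[-0.01,0,0,0,0,0,0.05],[-0.01,0,0,0,0,0,0.05],[-0.01,0,0,0,0,0,0.05],[-0.008,0,0,0,0,0,0.05],[-0.004,0,0,0,0,0,0.05],[0,0,0,0,0,0,0.05],[0,0,0,0,0,0,0.05]]'
cat > tr.py <<'E'
from h import *
for n,roi in(('top',(285,165,425,255)),('side',(225,135,310,215))):
    d=arm.get_image(n)
    cv2.imwrite(f'pics/tr_{n}_{int(arm.read_state()["clock"]*100)}.png',d['image'][:,:,::-1])
    for c in blobs(d,(0,0,0),(179,80,130),roi,20)[:2]:
        e=cv2.fitEllipse(c);print(n,'ell',np.round(e[0],1),np.round(e[1],1),cast(d,e[0],15),'bbox',cv2.boundingRect(c))
E
python3 tr.py; ls pics
```

```text
clock: 6.1
position: [504.2, -212.6, 30.4]
ee_rot: [0.73, -0.684, -0.0, 0.0]
contact_force: [-0.4, -1.8, -0.8]
gripper_width: 50.2
grasp_force: 0.6
clock: 7.0
position: [500.3, -151.5, 30.3]
ee_rot: [0.729, -0.684, -0.0, -0.0]
contact_force: [0.1, 0.8, 0.4]
gripper_width: 50.2
grasp_force: 0.0
top ell [326.1 212.5] [ 73.1 111.4] [ 494.4 -133.2] bbox (285, 177, 96, 78)
side ell [272.5 179.8] [60.7 87.7] [ 494.3 -170.8] bbox (239, 135, 71, 80)
dd.png
ds.png
dt.png
p1.png
side0.png
top0.png
tr_side_710.png
tr_top_705.png
```

```bash
python3 -c "
import cv2,numpy as np
a=cv2.imread('pics/tr_side_710.png')[120:220,210:350];b=cv2.imread('pics/tr_top_705.png')[160:260,280:420]
cv2.imwrite('pics/p2.png',np.hstack([cv2.resize(a,(400,286)),cv2.resize(b,(400,286))]))"
```

```text
(no output)
```

View pics/p2.png

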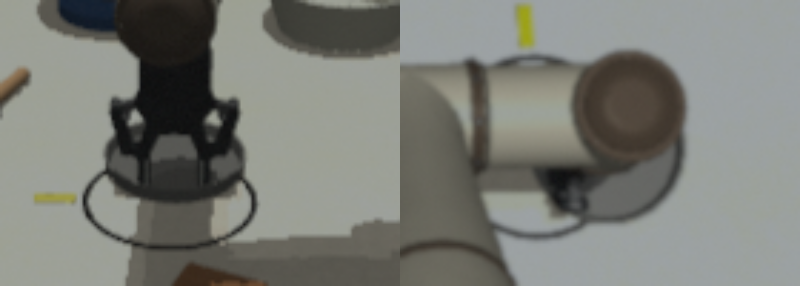

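The side crop shows the tray moving smoothly with the fingers on its inner front wall and its front foot at full-image px (270,190). The right rim edge in the top view is at about (379,212).

```bash
python3 - <<'E'
from h import *
t=arm.get_image('top');s=arm.get_image('side')
print('front foot',cast(s,(270.2,190),0),'right rim',cast(t,(379,212),20),'ring front',cast(s,(269.5,206.5),0))
print('side L/R rim',cast(s,(210+105/2.857,120+155/2.857),20),cast(s,(210+245/2.857,120+155/2.857),20))
E
```

```text
front foot [ 499.  -134.8] right rim [ 494.2 -284. ] ring front [495.4 -46.4]
side L/R rim [ 577.3 -189.8] [ 422.4 -202.2]
```

```bash
python3 -m pendant '[[-0.005,0,0,0,0,0,0.05],[-0.01,-0.001,0,0,0,0,0.05],[-0.01,-0.001,0,0,0,0,0.05],[-0.01,-0.001,0,0,0,0,0.05],[-0.01,-0.001,0,0,0,0,0.05],[-0.008,-0.001,0,0,0,0,0.05],[-0.005,0,0,0,0,0,0.05],[-0.002,0,0,0,0,0,0.05],[0,0,0,0,0,0,0.05],[0,0,0,0,0,0,0.05]]'
python3 -m pendant '[[0.006,0,0,0,0,0,0.05],[0.006,0,-0.02,0,0,0,0.05],[0,0,-0.05,0,0,0,0.05],[0,0,-0.05,0,0,0,0.05],[0,0,-0.05,0,0,0,0.05],[-0.05,0,0,0,0,0,0.05],[-0.05,0,0,0,0,0,0.05],[-0.05,0,0,0,0,0,0.05],[-0.05,0,0,0,0,0,0.05],[-0.05,0,0,0,0,0,0.05],[-0.05,0,0,0,0,0,0.05],[0,0,0,0,0,0,0.05]]'
python3 tr.py; cd pics; python3 -c "
import cv2,numpy as np,glob
a=cv2.imread(sorted(glob.glob('tr_side_9*'))[-1])[120:220,210:350];b=cv2.imread(sorted(glob.glob('tr_top_9*'))[-1])[160:260,260:400]
cv2.imwrite('p3.png',np.hstack([cv2.resize(a,(400,286)),cv2.resize(b,(400,286))]))"
```

```text
clock: 8.2
position: [501.5, -91.4, 30.4]
ee_rot: [0.729, -0.684, 0.0, -0.0]
contact_force: [0.6, 0.2, -0.1]
gripper_width: 49.6
grasp_force: 0.0
clock: 9.4
position: [483.3, 200.5, 200.5]
ee_rot: [0.731, -0.682, 0.0, -0.001]
contact_force: [-0.4, -1.1, 0.6]
gripper_width: 50.2
grasp_force: 0.0
top ell [326.9 211. ] [63.7 65. ] [ 498.9 -135.7] bbox (295, 179, 65, 65)
side ell [269.4 172.7] [62.2 76.6] [ 506.9 -213.8] bbox (237, 135, 66, 73)
```

View pics/p3.png

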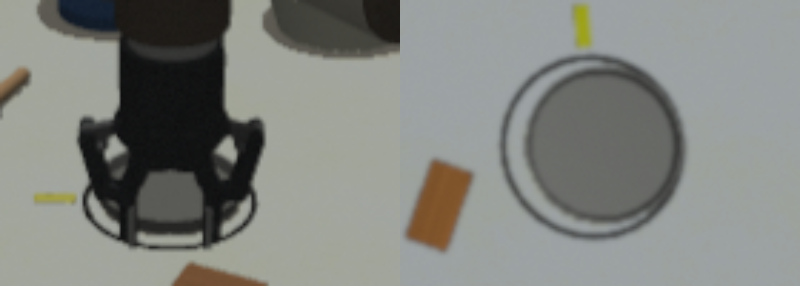

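The tray lies flat inside the ring. In the top crop its centre is at (604,144) and the ring's at (592,146), so it is about 9 mm off, inside the 20 mm tolerance. Next: turn to the handle and open the fingers.

```bash
python3 -m pendant '[[0,0,-0.02,0,0,-8.5,0.07],[0,0,0,0,0,-8.5,0.07],[0,0,0,0,0,-8.5,0.07],[0,0,0,0,0,-8.5,0.07],[0,0,0,0,0,-8.5,0.07],[0,0,0,0,0,-8.5,0.07],[0,0,0,0,0,-8.5,0.07],[0,0,0,0,0,-8.5,0.07],[0,0,0,0,0,-8.5,0.07],[0,0,0,0,0,0,0.07],[0,0,0,0,0,0,0.07],[0,0,0,0,0,0,0.07]]'
python3 - <<'E'
from h import *
t=arm.get_image('top');print('tray',cast(t,(331.4,210.6),20))
s=arm.read_state();r=R.from_quat(s['ee_rot']);print(s['position'],r.as_matrix()[:2,0])
print('shift tool',r.inv().apply(np.array([562.7,230.5,s['position'][2]])-s['position']).round(1))
E
```

```text
clock: 10.7
position: [483.0, 195.2, 220.3]
ee_rot: [0.996, -0.087, -0.0, 0.0]
contact_force: [1.3, 0.2, -0.1]
gripper_width: 70.0
grasp_force: 0.0
tray [ 499.4 -147.7]
[482.9777901  195.47253381 220.31013614] [ 0.9849529  -0.17282297]
shift tool [ 72.5 -48.3  -0. ]
```

Move above the handle and take wrist, side and top pictures before going down.

```bash
python3 -m pendant '[[0.024,-0.016,0,0,0,0,0.07],[0.024,-0.016,0,0,0,0,0.07],[0.0245,-0.016,0,0,0,0,0.07],[0,0,0,0,0,0,0.07],[0,0,0,0,0,0,0.07]]'
python3 - <<'E'
from h import *
w=arm.get_image('wrist')['image'];s=arm.get_image('side')['image'][190:310,170:300]
cv2.imwrite('pics/p4.png',np.hstack([cv2.resize(w,(400,300)),cv2.resize(s,(400,300))])[:,:,::-1])
E
```

```text
clock: 11.25
position: [562.4, 230.8, 219.5]
ee_rot: [0.996, -0.086, -0.001, 0.0]
contact_force: [0.7, -0.4, -0.0]
gripper_width: 70.2
grasp_force: 0.0
```

View pics/p4.png

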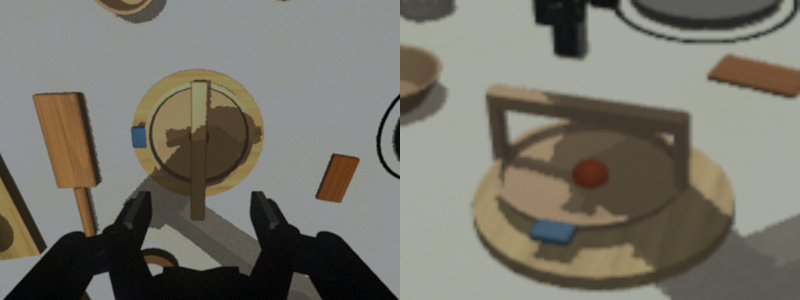

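In the wrist view the bar is parallel to the fingers' plane and midway between them: bar at x≈199, fingers at 143 and 258. The marble is still in the middle. Descend and close.

```bash
python3 -m pendant '[[0,0,0.025,0,0,0,0.07],[0,0,0.025,0,0,0,0.07],[0,0,0.02,0,0,0,0.07],[0,0,0.015,0,0,0,0.07],[0,0,0.007,0,0,0,0.07],[0,0,0.004,0,0,0,0.07],[0,0,0,0,0,0,0.07],[0,0,0,0,0,0,0.04],[0,0,0,0,0,0,0.03],[0,0,0,0,0,0,0.025],[0,0,0,0,0,0,0.02]]'
python3 -m pendant '[[0,0,0,0,0,0,0.018],[0,0,0,0,0,0,0.016],[0,0,0,0,0,0,0.014],[0,0,0,0,0,0,0.01],[0,0,0,0,0,0,0.005],[0,0,0,0,0,0,0],[0,0,0,0,0,0,0],[0,0,0,0,0,0,0],[0,0,0,0,0,0,0]]'
```

```text
clock: 12.45
position: [562.9, 231.4, 124.8]
ee_rot: [0.996, -0.086, 0.001, -0.001]
contact_force: [0.3, 0.8, 0.0]
gripper_width: 20.1
grasp_force: 0.6
clock: 13.35
position: [563.0, 231.4, 124.8]
ee_rot: [0.996, -0.085, 0.001, -0.001]
contact_force: [-0.4, 3.7, 4.9]
gripper_width: 14.9
grasp_force: 59.1
```

```bash
python3 -m pendant '[[0,0,-0.001,0,0,0,0],[0,0,-0.002,0,0,0,0],[0,0,-0.004,0,0,0,0],[0,0,-0.006,0,0,0,0],[0,0,-0.008,0,0,0,0],[0,0,-0.008,0,0,0,0],[0,0,-0.008,0,0,0,0],[0,0,-0.006,0,0,0,0],[0,0,-0.004,0,0,0,0],[0,0,-0.002,0,0,0,0],[0,0,-0.001,0,0,0,0],[0,0,0,0,0,0,0]]'
python3 -m pendant '[[0,0,-0.002,0,0,0,0],[0,0,-0.004,0,0,0,0],[0,0,-0.006,0,0,0,0],[0,0,-0.008,0,0,0,0],[0,0,-0.008,0,0,0,0],[0,0,-0.008,0,0,0,0],[0,0,-0.006,0,0,0,0],[0,0,-0.004,0,0,0,0],[0,0,-0.002,0,0,0,0],[0,0,-0.001,0,0,0,0],[0,0,0,0,0,0,0]]'
python3 - <<'E'
from h import *
s=arm.get_image('side')['image'][130:280,150:350]
cv2.imwrite('pics/p5.png',cv2.resize(s,(600,450))[:,:,::-1])
E
```

```text
clock: 14.55
position: [562.4, 230.9, 174.2]
ee_rot: [0.996, -0.086, -0.0, 0.0]
contact_force: [-0.1, -0.4, -3.0]
gripper_width: 15.3
grasp_force: 58.5
clock: 15.65
position: [562.4, 230.9, 223.1]
ee_rot: [0.996, -0.086, -0.0, 0.0]
contact_force: [0.7, 0.4, -4.4]
gripper_width: 15.0
grasp_force: 58.5
```

View pics/p5.png

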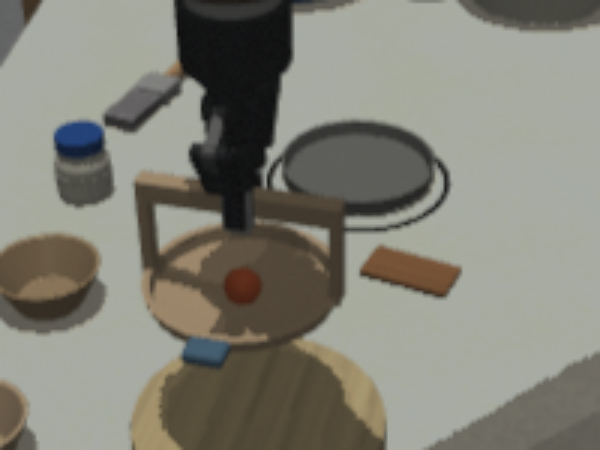

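The dish is lifted level with the marble at its centre (crop px (242,286)), clear of the disc and bystanders. Turn it clockwise by about 77°.

```bash
python3 -m pendant '[[0,0,0,0,0,1,0],[0,0,0,0,0,2.5,0],[0,0,0,0,0,4,0],[0,0,0,0,0,5,0],[0,0,0,0,0,6,0],[0,0,0,0,0,6,0],[0,0,0,0,0,6,0],[0,0,0,0,0,6,0],[0,0,0,0,0,6,0],[0,0,0,0,0,6,0],[0,0,0,0,0,6,0],[0,0,0,0,0,6,0]]'
python3 -m pendant '[[0,0,0,0,0,5,0],[0,0,0,0,0,4,0],[0,0,0,0,0,3,0],[0,0,0,0,0,2,0],[0,0,0,0,0,1.5,0],[0,0,0,0,0,1,0],[0,0,0,0,0,0,0],[0,0,0,0,0,0,0],[0,0,0,0,0,0,0]]'
python3 - <<'E'
from h import *
s=arm.read_state();r=R.from_quat(s['ee_rot']);print(np.degrees(np.arctan2(*r.as_matrix()[1::-1,0])))
print('shift tool',r.inv().apply(np.array([499.4,-147.7,s['position'][2]])-s['position']).round(1))
E
```

```text
clock: 16.9
position: [562.5, 230.9, 223.0]
ee_rot: [0.816, -0.578, -0.0, 0.0]
contact_force: [-0.2, 1.2, -3.7]
gripper_width: 15.2
grasp_force: 58.5
clock: 17.8
position: [562.5, 231.0, 223.3]
ee_rot: [0.727, -0.687, 0.0, 0.0]
contact_force: [-0.5, -0.2, -3.8]
gripper_width: 15.2
grasp_force: 58.5
-86.80297690974793
shift tool [374.5  84.2   0. ]
```

```bash
python3 -m pendant '[[0.002,0.0004,0,0,0,0,0],[0.005,0.0011,0,0,0,0,0],[0.008,0.0018,0,0,0,0,0],[0.011,0.0025,0,0,0,0,0],[0.014,0.0031,0,0,0,0,0],[0.0147,0.0033,0,0,0,0,0],[0.0147,0.0033,0,0,0,0,0],[0.0147,0.0033,0,0,0,0,0],[0.0147,0.0033,0,0,0,0,0],[0.0147,0.0033,0,0,0,0,0],[0.0147,0.0033,0,0,0,0,0],[0.0147,0.0033,0,0,0,0,0]]'
python3 -m pendant '[[0.0147,0.0033,0,0,0,0,0],[0.0147,0.0033,0,0,0,0,0],[0.0147,0.0033,0,0,0,0,0],[0.0147,0.0033,0,0,0,0,0],[0.0147,0.0033,0,0,0,0,0],[0.0147,0.0033,0,0,0,0,0],[0.0147,0.0033,0,0,0,0,0],[0.0147,0.0033,0,0,0,0,0],[0.0147,0.0033,0,0,0,0,0],[0.0147,0.0033,0,0,0,0,0],[0.0147,0.0033,0,0,0,0,0],[0.0147,0.0033,0,0,0,0,0]]'
python3 -m pendant '[[0.0147,0.0033,0,0,0,0,0],[0.014,0.0031,0,0,0,0,0],[0.011,0.0025,0,0,0,0,0],[0.008,0.0018,0,0,0,0,0],[0.005,0.0011,0,0,0,0,0],[0.0025,0.0006,0,0,0,0,0],[0,0,0,0,0,0,0],[0,0,0.002,0,0,0,0],[0,0,0.004,0,0,0,0],[0,0,0.004,0,0,0,0],[0,0,0.003,0,0,0,0],[0,0,0.001,0,0,0,0]]'
python3 -m pendant '[[0,0,0,0,0,0,0],[0,0,0,0,0,0,0],[0,0,0,0,0,0,0],[0,0,0,0,0,0,0],[0,0,0,0,0,0,0],[0,0,0,0,0,0,0],[0,0,0,0,0,0,0],[0,0,0,0,0,0,0],[0,0,0,0,0,0,0],[0,0,0,0,0,0,0]]'
python3 - <<'E'
from h import *
w=arm.get_image('wrist')['image'];d=arm.get_image('side');s=d['image'][80:230,180:380];print(arm.read_state()['joint_vel'])
cv2.imwrite('pics/p6.png',np.hstack([cv2.resize(w,(400,300)),cv2.resize(s,(400,300))])[:,:,::-1])
t=arm.get_image('top')
for n,d,lo,hi,roi,z in(('lipS',d,(95,80,40),(115,255,255),(190,130,260,200),132),('marbleS',d,(0,180,80),(12,255,255),(240,130,300,190),124),('lipT',t,(95,80,40),(115,255,255),(320,130,370,200),132)):
    for c in blobs(d,lo,hi,roi)[:2]: print(n,np.round(ctr(c),1),cv2.contourArea(c),cast(d,ctr(c),z))
E
```

```text
clock: 19.0
position: [538.3, 85.2, 223.4]
ee_rot: [0.726, -0.687, 0.0, -0.0]
contact_force: [0.3, -0.8, -3.5]
gripper_width: 14.9
grasp_force: 58.5
clock: 20.2
position: [508.6, -93.1, 223.3]
ee_rot: [0.726, -0.687, 0.0, -0.0]
contact_force: [0.5, 0.6, -3.8]
gripper_width: 15.1
grasp_force: 58.5
clock: 21.4
position: [499.2, -147.5, 208.6]
ee_rot: [0.727, -0.687, -0.0, 0.0]
contact_force: [-0.3, -0.0, -3.5]
gripper_width: 14.9
grasp_force: 58.5
clock: 22.4
position: [499.4, -147.7, 209.3]
ee_rot: [0.727, -0.687, -0.0, 0.0]
contact_force: [-0.2, -0.3, -4.0]
gripper_width: 15.3
grasp_force: 58.5
[ 1.97449002e-03 -1.56281693e-03 -8.10341086e-04 -7.40162275e-05
 -5.41036139e-04  5.92618369e-03]
lipS [243.1 149.9] 17.0 [ 581.  -141.8]
lipS [247. 130.] 0.0 [ 584.4 -279.3]
```

View pics/p6.png

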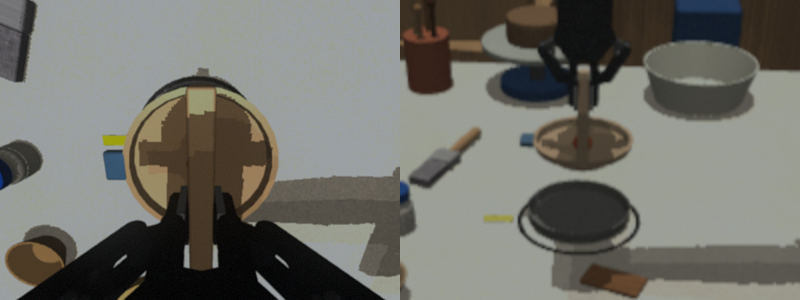

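The dish hangs level over the tray with the marble in its middle behind the handle post (crop px (581,143)). The lip points along the stripe at about 4°, against about 3° for the stripe, and the arm is still. Handing in.

```bash
python3 -c "
from bench import arm
print(arm.job_done())"
```

```text
the job is handed in; nothing more can be done
None
```

I handed the job in (no verdict came back) with the tray flat in the ring about 9 mm off centre, and the dish held level and still over it by its handle, foot about 10 cm up, lip along the stripe and marble in the middle.

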